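# Put the stacked hole saws back on their holders

### The arm

A 7-joint arm with a two-finger parallel gripper is mounted at the origin on the work surface. World frame = base frame: x ahead of the robot, y to its left, z up, the work surface at z = 0. Lengths are in m, angles in rad, forces in N, time in s.
With the tool pointing down it reaches from about 0.425 to 0.95 m from the base axis. Payload 4.7 kg.
Tool frame: the origin (TCP) lies at the very end of the fingers, on their centre line; the grasp point (between the pads) lies 19 mm behind it; y points along the fingers, x is the direction in which the jaws open and shut, and the axes are right-handed (so a half turn about y gives the same grasp; the last joint's range is limited). The gripper opens to 87 mm and grips with 3 to 60 N. Pads are 19 mm wide; open, the fingers measure 117 mm over their backs; the gripper's body (75 mm by 190 mm) begins 51 mm behind the grasp point.
Start: joints at [-1.315, 0.469, -0.049, 1.532, 0.024, 1.141, -0.082], TCP at [0.19, 0.648, 0.223] pointing down, gripper open.
Joint ranges: [-2.59, 2.59], [-0.33, 1.99], [-1.39, 1.29], [0.1, 2.45], [-1.04, 4.18], [0.21, 1.99], [-2.66, 2.66]. Speed limits (rad/s): [2.57, 2.57, 3.14, 3.14, 3.14, 3.14, 3.14].

### API

Orientations are given as a rotation vector (axis times angle).
In Python, from rig import sensors, snapshot, r, spotter gives the robot as it stands. The module is installed in compiled form; this text tells all that it offers.
- The arm moves only by the tool arm_command, never from a script. Its argument "deltas" is a list of rows, each an object with "linear": the shift along the tool's x, y, z in cm, a list of three; "rotation": the turn, a rotation vector about the tool's x, y, z in degrees, a list of three; "grip": the closure, from 0 (fully open) to 1 (shut). In form: [{"linear": [dx, dy, dz], "rotation": [ax, ay, az], "grip": grip}, ...]. A call has 1 to 8 rows; each row is the pose to reach, as a shift and turn from the pose commanded when the call began, along the tool's axes at that moment; what a row does not reach only later rows make up. A row lasts 1/12 s, in which the tool goes at most 41.7 mm and 7.16 degrees, less where a joint would pass 70% of its speed; a pose out of reach is approached as far as the arm can. A call with a gripper value outside its range is refused whole. The fingers move at their own pace and stop on an object; the grip force is fixed at half the most. Time passes only in rows, so rows that repeat a pose let the fingers close. It gives the time, the measured TCP pose, the force and the opening at its end, in the units of the state.
- sensors.sense(): the state, without advancing time (a new reading comes with each control period).
- snapshot(name): name is "scene" or "top" or "wrist"; returns a dict with "pixels" (480x640x3 uint8, red, green, blue), "vertical_fov" (degrees; the focal length in pixels is half the picture's height over the tangent of half this angle, whatever the lens; pixels are square), "cx", "cy" (the principal point, pixels), "cam_to_world" (4x4, takes a point from camera to world coordinates). Camera axes: x right, y up, looking along -z (the intrinsics and any distortion apply to the point x, -y, -z); pixel columns grow to the right and rows downward; lengths in m; the calibration is good to about 2 mm. A picture is of the moment at which its call begins. There is no depth.
- r.sign_off(): hands the job in, once; it reports no verdict.
Trained networks look in a picture, given as the dict that the camera call returned (one of the last four; its "shot" number tells which), for a name from the list of things; names that differ only in an ending like _2 or _b are one class to them, and where a whole thing is asked for, a point or a joint stands for the part that bears it (a point fixed in the world has none). Each returns a list of dicts, best first, with "confidence" (0 to 1); they miss things now and then, are a little off and sometimes report something else, mostly with a low value. They report only what shows in the picture. A call takes as long as a camera call. They do not tell look-alikes from the thing itself.
- spotter.cut_out(picture, target): "mask" (480x640 bool, what is visible of it) and "bbox" ([left, top, right, bottom] in pixels, round what is visible of it).
The state is a dict: "clock": time; "joint_positions": joint angles; "joint_vel": joint speeds; "joint_torque": joint torques, N m; "position": TCP position; "tcp_rot": TCP orientation; "force": force on the tool from outside, world axes, zero at the start; "ft_torque": the same for the moment, N m; "grip_width": finger opening in m.
Only numpy, scipy, OpenCV 4.12 (cv2) and the standard library are available. Lean on these libraries where they do the work, as an engineer would, in place of code of your own. Each camera call takes 0.05 s, during which the arm holds its last target. There are 200 camera calls.

### The job

The four hole saws have been left in one stack on the bench: take the stack apart and put each saw, teeth down, over the dowel of the holder whose disc has its colour, so that its rim lies flat and wholly on that disc. Set them down rather than dropping them, tip none over, leave the jar and the tape measure where they are, and let go of everything.

Things in the scene. Friction and masses are not known exactly. Their poses are not given: they have to be found in the camera images.
- saw_green: green hole saw, largest of four: steel cup upside down, open below, flat on top, 68 mm outside diameter, 38 mm tall, wall 3 mm, 33 mm deep inside, about 210 g. Origin: centre of its lower, toothed rim; z up. At the start all stand in one stack, teeth down, each on the flat top of the next larger: green lowest, then blue, red, yellow on top; centred within a few mm.
- saw_blue: blue hole saw, second largest of four: steel cup upside down, open below, flat on top, 56 mm outside diameter, 38 mm tall, wall 3 mm, 33 mm deep inside, about 160 g. Origin: centre of its lower, toothed rim; z up. At the start all stand in one stack, teeth down, each on the flat top of the next larger: green lowest, then blue, red, yellow on top; centred within a few mm.
- saw_red: red hole saw, second smallest of four: steel cup upside down, open below, flat on top, 44 mm outside diameter, 38 mm tall, wall 3 mm, 33 mm deep inside, about 110 g. Origin: centre of its lower, toothed rim; z up. At the start all stand in one stack, teeth down, each on the flat top of the next larger: green lowest, then blue, red, yellow on top; centred within a few mm.
- saw_yellow: yellow hole saw, smallest of four: steel cup upside down, open below, flat on top, 32 mm outside diameter, 38 mm tall, wall 3 mm, 33 mm deep inside, about 70 g. Origin: centre of its lower, toothed rim; z up. At the start all stand in one stack, teeth down, each on the flat top of the next larger: green lowest, then blue, red, yellow on top; centred within a few mm.
- holder_green: fixed holder for the green saw: wooden board 100 x 100 x 12 mm with a round green disc, 92 mm across, 2 mm thick, on it (the disc's face, where the rim rests, is 14 mm above the origin), and in its middle an upright dowel, 10 mm diameter, that stands 20 mm above the disc and goes up inside the saw. Origin: centre of the board's underside, on the dowel's axis; z up.
- holder_blue: fixed holder for the blue saw: wooden board 100 x 100 x 12 mm with a round blue disc, 80 mm across, 2 mm thick, on it (the disc's face, where the rim rests, is 14 mm above the origin), and in its middle an upright dowel, 10 mm diameter, that stands 20 mm above the disc and goes up inside the saw. Origin: centre of the board's underside, on the dowel's axis; z up.
- holder_red: fixed holder for the red saw: wooden board 100 x 100 x 12 mm with a round red disc, 68 mm across, 2 mm thick, on it (the disc's face, where the rim rests, is 14 mm above the origin), and in its middle an upright dowel, 10 mm diameter, that stands 20 mm above the disc and goes up inside the saw. Origin: centre of the board's underside, on the dowel's axis; z up.
- holder_yellow: fixed holder for the yellow saw: wooden board 100 x 100 x 12 mm with a round yellow disc, 56 mm across, 2 mm thick, on it (the disc's face, where the rim rests, is 14 mm above the origin), and in its middle an upright dowel, 10 mm diameter, that stands 20 mm above the disc and goes up inside the saw. Origin: centre of the board's underside, on the dowel's axis; z up.
- screw_jar: loose amber jar with a steel cap, 62 mm in diameter, 70 mm tall; a bystander to leave where it is. Origin at the centre of its underside, z up.
- tape_measure: loose orange tape measure standing on edge, 66 x 38 x 61 mm tall; a bystander to leave where it is. Origin at the centre of its underside, z up, x along its length.
Not all that is in view belongs to the job. Several things have the shape of the saw_red; the one meant has the colours described above. What is shaped like the saw_blue but purple is not meant.

How it is judged:
By the outcome, as a careful person would: the job done as asked, in the order asked, and still so for the second after the job is handed in, with the robot touching nothing.
It also fails if it takes over 115 s, if anything falls off the work surface, if the arm or the gripper's body presses on something with over 40 N, if the wrist force passes 120 N, or if a joint passes its speed limit or range.

## Working session

There is one attempt and no reset: what is moved stays moved. The work goes in short steps, Python scripts to look and compute and a tool call to move; the robot and the scene stay as the last step left them, time stands still between calls to the robot, and variables do not carry over. Pictures are saved under pics/ and viewed, about 12 in all and at most 16, crops included, and the job is handed in when it is done.

Besides the shell and the picture viewer there is one more tool, called after ">>>" as name([rows], argument=value, ...), one row to a line, values as JSON. arm_command: Moves the arm, as the interface text tells. Its arguments: {"type":"object","properties":{"deltas":{"type":"array"}},"required":["deltas"]}

```bash
mkdir -p pics; ls; python3 - <<'E'
from rig import sensors, snapshot, r, spotter
import cv2,numpy as np
print(sensors.sense())
for n in("scene","top"):
    p=snapshot(n); print(n,{k:v for k,v in p.items() if k!='pixels'})
    cv2.imwrite(f'pics/{n}0.png',p['pixels'][:,:,::-1])
E
```

```text
pics
{'clock': 0.0, 'joint_positions': array([-1.31490737,  0.46947834, -0.04862452,  1.53372821,  0.0241421 ,
        1.14103216, -0.08230451]), 'joint_vel': array([-1.09850303e-03, -1.39595133e-03,  5.75162475e-04,  1.04462710e-03,
        1.31124708e-03, -2.55061959e-05, -1.31513905e-04]), 'joint_torque': array([ 1.03157850e-03, -5.07976735e+01, -8.02178588e-02, -2.36158669e+01,
       -6.13507885e-02,  3.81696713e-02,  1.86363936e-04]), 'position': array([0.18945386, 0.64721043, 0.22146018]), 'tcp_rot': array([-1.33189067, -0.99582172,  0.99845513]), 'force': array([ 0.13866524,  0.14978272, -0.41598989]), 'ft_torque': array([0.02131029, 0.04438954, 0.01822908]), 'grip_width': 0.08702518830204276}
scene {'vertical_fov': 42.308705490845966, 'cx': 315.79036417022263, 'cy': 242.17613849711438, 'cam_to_world': array([[ 0.00465014, -0.6302183 ,  0.77640406,  1.44089173],
       [ 0.99986767,  0.01503392,  0.00621471, -0.03397299],
       [-0.01558902,  0.77627242,  0.63020482,  0.83358029],
       [ 0.        ,  0.        ,  0.        ,  1.        ]]), 'shot': 1}
top {'vertical_fov': 53.40280984473168, 'cx': 310.60374951193, 'cy': 240.44648473938133, 'cam_to_world': array([[-0.01790984,  0.99887549, -0.04389758,  0.49421706],
       [-0.99983389, -0.01804092, -0.00259147, -0.0182467 ],
       [-0.00338051,  0.04384388,  0.99903268,  0.97319455],
       [ 0.        ,  0.        ,  0.        ,  1.        ]]), 'shot': 2}
```

View pics/scene0.png

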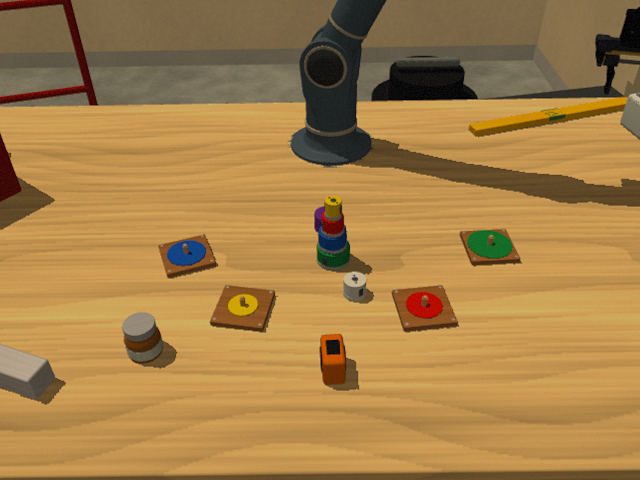

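View pics/top0.png

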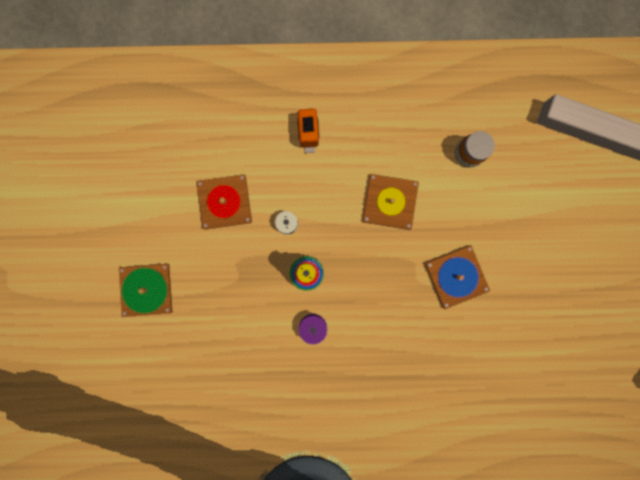

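Pictures 1–2: the scene shows the stack at about (333,232), with the discs at blue (187,253), yellow (243,305), red (424,305) and green (490,244). The top view shows the stack at (307,273) and the purple decoy at (312,329). The white decoy is at (286,222), the tape at (308,128) and the jar at (474,148). Next I'll work out where everything is.

```bash
cat > h.py <<'E'
from rig import sensors, snapshot, r, spotter
import cv2,numpy as np
from scipy.spatial.transform import Rotation as R
def ray(p,u,v,z):
    f=240/np.tan(np.radians(p['vertical_fov'])/2); T=p['cam_to_world']
    d=T[:3,:3]@np.array([(u-p['cx'])/f,-(v-p['cy'])/f,-1]); o=T[:3,3]
    return (o+d*(z-o[2])/d[2])[:2]
HUE={'red':(175,5),'yellow':(20,33),'green':(45,85),'blue':(100,125)}
def cmask(p,c,m=None,smin=150,vmin=40):
    h=cv2.cvtColor(p['pixels'],cv2.COLOR_RGB2HSV); a,b=HUE[c]; H=h[:,:,0]
    k=((H>=a)&(H<=b)) if a<b else ((H>=a)|(H<=b))
    k&=(h[:,:,1]>smin)&(h[:,:,2]>vmin)
    if m is not None: k&=m
    return k
def hull_c(k):
    n,l,s,_=cv2.connectedComponentsWithStats(k.astype(np.uint8)); i=1+np.argmax(s[1:,4])
    pts=np.argwhere(l==i)[:,::-1].astype(np.float32)
    m=cv2.moments(cv2.convexHull(pts)); return m['m10']/m['m00'],m['m01']/m['m00'],s[i]
def tool():
    s=sensors.sense(); return s['position'],R.from_rotvec(s['tcp_rot']).as_matrix(),s
E
python3 - <<'E'
from h import *
P,M,s=tool(); print(np.round(M,3))
for n in('top','scene'):
    p=snapshot(n)
    for c in HUE:
        d=spotter.cut_out(p,'holder_'+c)
        for e in d[:2]:
            try:
                u,v,st=hull_c(cmask(p,c,e['mask'])); print(n,'holder',c,round(e['confidence'],2),e['bbox'],np.round([u,v],1),st[4],np.round(ray(p,u,v,.014),4))
            except Exception as x: print(n,c,'fail',e['bbox'],e['confidence'])
    for c,z in (('yellow',.152),('red',.114),('blue',.076),('green',.038)):
        for e in spotter.cut_out(p,'saw_'+c)[:3]:
            b=e['bbox']; k=cmask(p,c,e['mask'])
            if k.sum()>20:
                u,v,st=hull_c(k); print(n,'saw',c,round(e['confidence'],2),b,np.round([u,v],1),st[4],np.round(ray(p,u,v,z),4))
    for o in('screw_jar','tape_measure'):
        for e in spotter.cut_out(p,o)[:1]: print(n,o,e['bbox'])
E
```

```text
[[ 0.281 -0.    -0.96 ]
 [ 0.96  -0.002  0.281]
 [-0.002 -1.    -0.   ]]
top holder red 0.94 [194.7, 175.3, 250.1, 226.7] [223.3 201.1] 771 [0.619  0.1592]
top red fail [361.9, 172.8, 418.5, 228.8] 0.55
top holder yellow 0.8 [364.1, 175.7, 419.2, 228.4] [390.9 201. ] 656 [ 0.6131 -0.1792]
top holder green 0.97 [115.1, 264.1, 169.6, 316.4] [144. 290.] 1534 [0.4429 0.3201]
top green fail [296.2, 111.4, 319.7, 153.3] 0.42
top holder blue 0.97 [426.0, 246.1, 490.5, 309.9] [457.7 276.7] 1066 [ 0.4583 -0.3091]
top saw blue 0.64 [293.0, 258.5, 320.7, 291.7] [309.4 278.9] 50 [ 0.4615 -0.0124]
top saw green 0.8 [292.0, 256.3, 322.9, 289.1] [292.2 269.2] 17 [0.4796 0.0213]
top screw_jar [456.1, 130.5, 491.2, 168.3]
top tape_measure [296.3, 106.0, 318.5, 155.3]
scene holder red 0.56 [393.0, 288.3, 456.1, 331.9] [423.9 304.6] 678 [0.6199 0.158 ]
scene holder yellow 0.92 [211.1, 283.1, 272.8, 332.5] [242.6 304.6] 479 [ 0.6131 -0.1798]
scene holder green 0.68 [458.8, 228.7, 521.2, 266.4] [489.4 243.8] 899 [0.4451 0.3183]
scene holder blue 0.71 [156.6, 234.1, 216.3, 279.6] [186.  252.6] 675 [ 0.4588 -0.3103]
scene saw yellow 0.75 [322.0, 195.9, 342.0, 221.1] [332.4 206.3] 289 [ 0.4951 -0.009 ]
scene saw red 0.67 [322.1, 212.9, 344.2, 239.4] [332.6 223.3] 286 [ 0.4979 -0.0086]
scene saw blue 0.89 [318.0, 229.1, 348.3, 254.0] [331.7 239.2] 340 [ 0.499  -0.0104]
scene saw green 0.56 [319.7, 243.3, 351.9, 271.6] [334.4 255.1] 359 [ 0.5023 -0.005 ]
scene screw_jar [121.0, 312.3, 160.7, 364.5]
scene tape_measure [322.7, 335.3, 346.3, 381.5]
```

```bash
python3 - <<'E'
from h import *
p=snapshot('top'); roi=np.zeros((480,640),bool); roi[250:300,280:335]=1
k=np.zeros_like(roi)
for c,z in (('yellow',.152),('red',.114),('blue',.076),('green',.038)):
    k|=cmask(p,c,roi,100); u,v,st=hull_c(k); print(c,np.round([u,v],1),st,np.round(ray(p,u,v,z),4))
c=cv2.resize(p['pixels'][240:350,250:350,::-1],None,fx=6,fy=5.4,interpolation=cv2.INTER_CUBIC); 
cv2.imwrite('pics/stack.png',c)
E
```

```text
yellow [305.3 272.4] [296 264  19  18 258] [ 0.4755 -0.0061]
red [304.5 272.5] [295 263  20  20 272] [ 0.4745 -0.0039]
blue [304.5 272.5] [295 263  20  20 272] [ 0.4736 -0.0033]
green [306.1 273.2] [288 255  37  37 372] [ 0.4714 -0.0059]
```

View pics/stack.png

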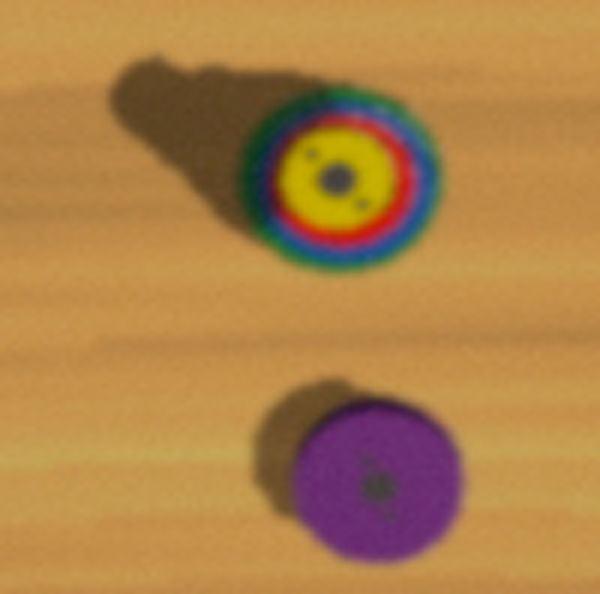

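Picture 3: the stack is centred at about (306,273), well aligned, near world (0.4745, -0.007). Purple is roughly 0.1 m nearer the base. I'll move to above the stack.

>>> arm_command([
  {"linear":[-16,0,-29],"rotation":[0,-16.4,0],"grip":0},
  {"linear":[-16,0,-29],"rotation":[0,-16.4,0],"grip":0},
  {"linear":[-16,0,-29],"rotation":[0,-16.4,0],"grip":0},
  {"linear":[-16,0,-29],"rotation":[0,-16.4,0],"grip":0},
  {"linear":[-16,0,-29],"rotation":[0,-16.4,0],"grip":0},
  {"linear":[-16,0,-29],"rotation":[0,-16.4,0],"grip":0},
  {"linear":[-16,0,-29],"rotation":[0,-16.4,0],"grip":0},
  {"linear":[-16,0,-29],"rotation":[0,-16.4,0],"grip":0},
])

```text
clock: 1.92
position: [0.4245, 0.4108, 0.2229]
tcp_rot: [-1.209, -1.21, 1.209]
force: [0.0, 1.1, 0.3]
grip_width: 0.0869
```

```bash
python3 -c "
from h import *
P,M,s=tool();print(P,np.round(M,3),s['joint_positions'])"
```

```text
[0.42454894 0.41081541 0.22289556] [[-0.001  0.001 -1.   ]
 [ 1.     0.    -0.001]
 [ 0.    -1.    -0.001]] [-0.82732911  0.33065385 -0.01687709  1.74100252  0.00654827  1.06933904
  0.72516662]
```

>>> arm_command([
  {"linear":[-32,0,-5],"rotation":[0,0,0],"grip":0},
  {"linear":[-32,0,-5],"rotation":[0,0,0],"grip":0},
  {"linear":[-32,0,-5],"rotation":[0,0,0],"grip":0},
  {"linear":[-32,0,-5],"rotation":[0,0,0],"grip":0},
  {"linear":[-32,0,-5],"rotation":[0,0,0],"grip":0},
  {"linear":[-32,0,-5],"rotation":[0,0,0],"grip":0},
  {"linear":[-32,0,-5],"rotation":[0,0,0],"grip":0},
  {"linear":[-32,0,-5],"rotation":[0,0,0],"grip":0},
])

```text
clock: 2.58
position: [0.4736, 0.0892, 0.2229]
tcp_rot: [-1.211, -1.209, 1.208]
force: [0.7, 0.7, -0.1]
grip_width: 0.0867
```

>>> arm_command([
  {"linear":[-9.9,0,0],"rotation":[0,0,0],"grip":0},
  {"linear":[-9.9,0,0],"rotation":[0,0,0],"grip":0},
  {"linear":[-9.9,0,0],"rotation":[0,0,0],"grip":0},
  {"linear":[-9.9,0,0],"rotation":[0,0,0],"grip":0},
  {"linear":[-9.9,0,0],"rotation":[0,0,0],"grip":0},
])

```text
clock: 3.0
position: [0.4736, -0.0068, 0.2228]
tcp_rot: [-1.21, -1.209, 1.208]
force: [-0.2, -0.5, 0.4]
grip_width: 0.0874
```

```bash
python3 - <<'E'
from h import *
p=snapshot('wrist'); P,M,s=tool(); print(P,np.round(M,3),s['joint_positions'])
T=p['cam_to_world']; print(np.round(T,3),p['vertical_fov'],p['cx'],p['cy'])
u,v,st=hull_c(cmask(p,'yellow',None)); print(u,v,st,ray(p,u,v,.152))
cv2.imwrite('pics/w1.png',p['pixels'][:,:,::-1])
E
```

```text
[ 0.47368189 -0.00535297  0.22265669] [[-0.002  0.    -1.   ]
 [ 1.     0.001 -0.002]
 [ 0.001 -1.    -0.   ]] [-0.28286686  0.13449736  0.22829121  2.005041   -0.03692366  1.00542921
  1.53579781]
[[ 0.002 -0.957 -0.291  0.394]
 [ 1.     0.002 -0.001 -0.006]
 [ 0.001 -0.291  0.957  0.385]
 [ 0.     0.     0.     1.   ]] 59.726917705424775 314.3995337136461 242.4590808570404
314.01830218068534 252.81178608515054 [ 287  222   54   62 2221] [ 0.47084161 -0.00613453]
```

View pics/w1.png

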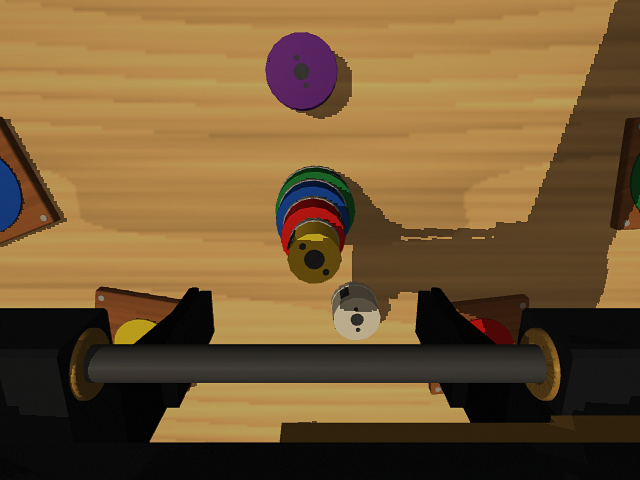

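Picture 4: the wrist view shows the yellow top centred at (314,259), which gives world (0.4745, -0.006). That agrees with the top view and the fingers straddle it. I'll descend and grip yellow.

>>> arm_command([
  {"linear":[0,2,-0.1],"rotation":[0,0,0],"grip":0},
  {"linear":[0,4.5,-0.1],"rotation":[0,0,0],"grip":0},
  {"linear":[0,7,-0.1],"rotation":[0,0,0],"grip":0},
  {"linear":[0,9,-0.1],"rotation":[0,0,0],"grip":0},
  {"linear":[0,9.8,-0.1],"rotation":[0,0,0],"grip":0},
  {"linear":[0,10,-0.1],"rotation":[0,0,0],"grip":0},
  {"linear":[0,10,-0.1],"rotation":[0,0,0],"grip":0.3},
  {"linear":[0,10,-0.1],"rotation":[0,0,0],"grip":0.5},
])

```text
clock: 3.72
position: [0.4756, -0.0054, 0.1235]
tcp_rot: [-1.209, -1.213, 1.21]
force: [-0.9, 0.7, 0.6]
grip_width: 0.08
```

>>> arm_command([
  {"linear":[0,0,0],"rotation":[0,0,0],"grip":0.6},
  {"linear":[0,0,0],"rotation":[0,0,0],"grip":0.7},
  {"linear":[0,0,0],"rotation":[0,0,0],"grip":1},
  {"linear":[0,0,0],"rotation":[0,0,0],"grip":1},
  {"linear":[0,0,0],"rotation":[0,0,0],"grip":1},
  {"linear":[0,0,0],"rotation":[0,0,0],"grip":1},
])

```text
clock: 4.22
position: [0.4746, -0.0062, 0.1227]
tcp_rot: [-1.209, -1.21, 1.21]
force: [-0.2, 0.3, -0.1]
grip_width: 0.0415
```

>>> arm_command([
  {"linear":[0,0,0],"rotation":[0,0,0],"grip":1},
  {"linear":[0,0,0],"rotation":[0,0,0],"grip":1},
  {"linear":[0,0,0],"rotation":[0,0,0],"grip":1},
  {"linear":[0,0,0],"rotation":[0,0,0],"grip":1},
  {"linear":[0,0,0],"rotation":[0,0,0],"grip":1},
  {"linear":[0,-0.5,0],"rotation":[0,0,0],"grip":1},
  {"linear":[0,-2,0],"rotation":[0,0,0],"grip":1},
  {"linear":[0,-4,0],"rotation":[0,0,0],"grip":1},
])

```text
clock: 4.88
position: [0.4732, -0.0062, 0.1619]
tcp_rot: [-1.206, -1.207, 1.212]
force: [0.3, -0.2, -0.7]
grip_width: 0.031
```

```bash
python3 - <<'E'
from h import *
p=snapshot('wrist'); q=snapshot('scene')
im=np.hstack([p['pixels'],np.zeros((480,4,3),np.uint8)]); P,M,s=tool(); print(P,s['grip_width'],s['force'])
c=cv2.resize(q['pixels'][160:280,270:400],None,fx=4,fy=4)
cv2.imwrite('pics/w2.png',np.hstack([cv2.resize(p['pixels'],(280,480)) if 0 else p['pixels'][:,190:450],c])[:,:,::-1])
E
```

```text
[ 0.4766519  -0.00603485  0.1651603 ] 0.030347589919077107 [ 0.88666261 -0.51546843 -0.96532858]
```

View pics/w2.png

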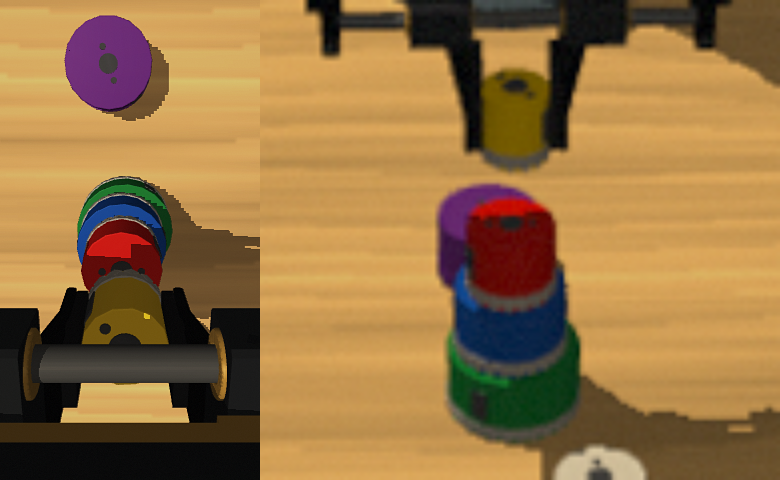

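Picture 5: yellow is held level between the fingers, and red, blue and green still stand centred. I'll carry yellow to its holder.

>>> arm_command([
  {"linear":[-2,0,-1.6],"rotation":[0,0,0],"grip":1},
  {"linear":[-5,0,-4],"rotation":[0,0,0],"grip":1},
  {"linear":[-8,0,-6.4],"rotation":[0,0,0],"grip":1},
  {"linear":[-11,0,-8.7],"rotation":[0,0,0],"grip":1},
  {"linear":[-14,0,-11.1],"rotation":[0,0,0],"grip":1},
  {"linear":[-16.5,0,-13],"rotation":[0,0,0],"grip":1},
  {"linear":[-17.4,0,-13.8],"rotation":[0,0,0],"grip":1},
  {"linear":[-17.4,0,-13.8],"rotation":[0,0,0],"grip":1},
])

```text
clock: 5.65
position: [0.6136, -0.1837, 0.1614]
tcp_rot: [-1.212, -1.206, 1.209]
force: [-0.2, -0.6, -0.4]
grip_width: 0.0307
```

>>> arm_command([
  {"linear":[0,2,0],"rotation":[0,0,0],"grip":1},
  {"linear":[0,5,0],"rotation":[0,0,0],"grip":1},
  {"linear":[0,7,0],"rotation":[0,0,0],"grip":1},
  {"linear":[0,8.5,0],"rotation":[0,0,0],"grip":1},
  {"linear":[0,9,0],"rotation":[0,0,0],"grip":1},
  {"linear":[0,9,0],"rotation":[0,0,0],"grip":1},
  {"linear":[0,9,0],"rotation":[0,0,0],"grip":1},
])

```text
clock: 6.23
position: [0.6129, -0.1793, 0.0729]
tcp_rot: [-1.208, -1.211, 1.21]
force: [0.1, 0.3, -1.3]
grip_width: 0.0304
```

```bash
python3 - <<'E'
from h import *
P,M,s=tool(); print(P,s['grip_width'],s['force'],s['joint_positions'])
p=snapshot('wrist');q=snapshot('scene')
c=cv2.resize(q['pixels'][240:340,190:300],None,fx=4.8,fy=4.8)
cv2.imwrite('pics/w3.png',np.hstack([p['pixels'][:,190:450],c])[:,:,::-1])
E
```

```text
[ 0.61291728 -0.1793234   0.07285982] 0.03039257566485118 [ 0.12725104  0.29889988 -1.33640577] [ 0.03430908  0.57343067  0.25787632  1.77037947 -0.19053192  0.82200507
  1.95574932]
```

View pics/w3.png

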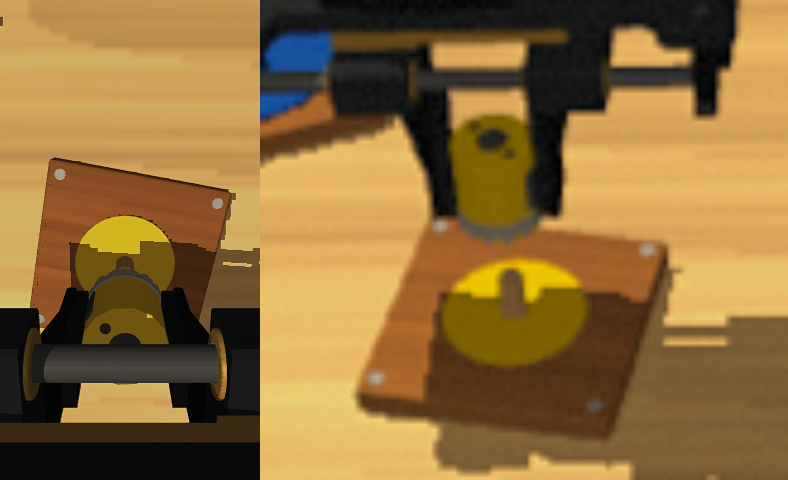

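Picture 6: yellow is hanging just above its dowel. In the wrist view the dowel is at column 124 and the saw is centred on it. Lowering now.

>>> arm_command([
  {"linear":[0,1.5,0],"rotation":[0,0,0],"grip":1},
  {"linear":[0,3,0],"rotation":[0,0,0],"grip":1},
  {"linear":[0,4,0],"rotation":[0,0,0],"grip":1},
  {"linear":[0,4.5,0],"rotation":[0,0,0],"grip":1},
  {"linear":[0,4.7,0],"rotation":[0,0,0],"grip":1},
  {"linear":[0,4.8,0],"rotation":[0,0,0],"grip":1},
  {"linear":[0,4.8,0],"rotation":[0,0,0],"grip":1},
])

```text
clock: 6.92
position: [0.6133, -0.1801, 0.025]
tcp_rot: [-1.209, -1.211, 1.21]
force: [0.7, -0.2, -0.4]
grip_width: 0.0303
```

>>> arm_command([
  {"linear":[0,0.1,0],"rotation":[0,0,0],"grip":1},
  {"linear":[0,0.15,0],"rotation":[0,0,0],"grip":1},
  {"linear":[0,0.2,0],"rotation":[0,0,0],"grip":1},
  {"linear":[0,0.2,0],"rotation":[0,0,0],"grip":1},
])

```text
clock: 7.25
position: [0.6129, -0.1799, 0.0226]
tcp_rot: [-1.209, -1.21, 1.21]
force: [0.0, -0.1, -1.3]
grip_width: 0.0306
```

>>> arm_command([
  {"linear":[0,0.05,0],"rotation":[0,0,0],"grip":1},
  {"linear":[0,0.1,0],"rotation":[0,0,0],"grip":1},
  {"linear":[0,0.1,0],"rotation":[0,0,0],"grip":1},
])

```text
clock: 7.5
position: [0.613, -0.18, 0.0226]
tcp_rot: [-1.208, -1.211, 1.21]
force: [-2.4, 0.9, 6.2]
grip_width: 0.0308
```

Contact at 6 N. Releasing, then rising.

>>> arm_command([
  {"linear":[0,0,0],"rotation":[0,0,0],"grip":0.6},
  {"linear":[0,0,0],"rotation":[0,0,0],"grip":0.5},
  {"linear":[0,0,0],"rotation":[0,0,0],"grip":0.4},
  {"linear":[0,0,0],"rotation":[0,0,0],"grip":0.3},
  {"linear":[0,0,0],"rotation":[0,0,0],"grip":0},
  {"linear":[0,0,0],"rotation":[0,0,0],"grip":0},
  {"linear":[0,0,0],"rotation":[0,0,0],"grip":0},
  {"linear":[0,0,0],"rotation":[0,0,0],"grip":0},
])

```text
clock: 8.17
position: [0.6128, -0.1799, 0.0214]
tcp_rot: [-1.208, -1.21, 1.21]
force: [-0.6, 0.7, 0.4]
grip_width: 0.0738
```

>>> arm_command([
  {"linear":[0,-1,0],"rotation":[0,0,0],"grip":0},
  {"linear":[0,-4,0],"rotation":[0,0,0],"grip":0},
  {"linear":[0,-8,0],"rotation":[0,0,0],"grip":0},
  {"linear":[0,-12,0],"rotation":[0,0,0],"grip":0},
  {"linear":[0,-15,0],"rotation":[0,0,0],"grip":0},
  {"linear":[0,-16,0],"rotation":[0,0,0],"grip":0},
])

```text
clock: 8.67
position: [0.6156, -0.1811, 0.1883]
tcp_rot: [-1.218, -1.216, 1.207]
force: [0.1, -1.2, 0.7]
grip_width: 0.0873
```

```bash
python3 - <<'E'
from h import *
P,M,s=tool(); print(P,s['grip_width'],s['force'])
for n in('top','wrist'):
    p=snapshot(n)
    for e in spotter.cut_out(p,'saw_red')[:3]:
        k=cmask(p,'red',e['mask'],100)
        if k.sum()>30: u,v,st=hull_c(k);print(n,e['confidence'],e['bbox'],[u,v],st,ray(p,u,v,.114))
    if n=='top':
        c=cv2.resize(p['pixels'][160:300,270:420],None,fx=4,fy=4,interpolation=cv2.INTER_CUBIC)
        cv2.imwrite('pics/t3.png',c[:,:,::-1])
E
```

```text
[ 0.61560865 -0.18114766  0.18825439] 0.08729971836435349 [ 0.12623334 -1.20233618  0.73584591]
top 0.8 [292.7, 257.9, 322.5, 287.4] [306.1558603491272, 272.8196176226101] [295 262  23  23 411] [ 0.47389006 -0.00698296]
wrist 0.82 [578.4, 0.0, 640.0, 44.5] [614.5514466700906, 19.139530902242765] [ 587    0   53   43 1585] [ 0.48871362 -0.02997595]
```

View pics/t3.png

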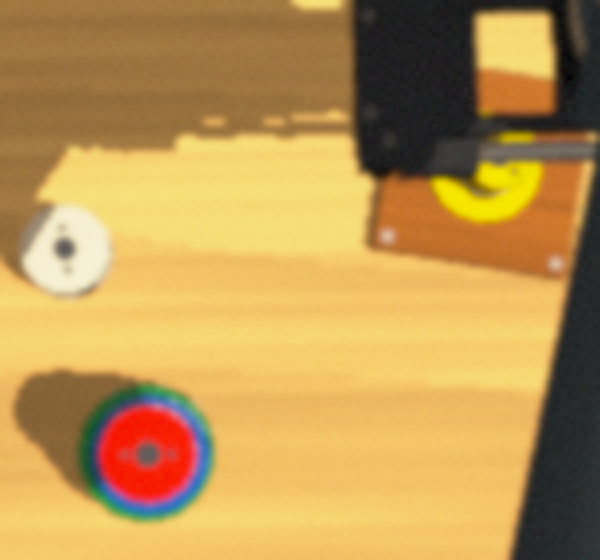

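Picture 7: yellow sits on its disc, partly hidden by the gripper. Red is now on top of the stack at crop (148,454), giving world (0.474, -0.0065). I'll fetch red.

>>> arm_command([
  {"linear":[4,0,3.2],"rotation":[0,0,0],"grip":0},
  {"linear":[7,0,5.6],"rotation":[0,0,0],"grip":0},
  {"linear":[10,0,8],"rotation":[0,0,0],"grip":0},
  {"linear":[13,0,10.4],"rotation":[0,0,0],"grip":0},
  {"linear":[16,0,12.8],"rotation":[0,0,0],"grip":0},
  {"linear":[17.35,0,13.9],"rotation":[0,0,0],"grip":0},
  {"linear":[17.35,0,13.9],"rotation":[0,0,0],"grip":0},
  {"linear":[17.35,0,13.9],"rotation":[0,0,0],"grip":0},
])

```text
clock: 9.53
position: [0.4722, -0.006, 0.18]
tcp_rot: [-1.205, -1.21, 1.214]
force: [0.2, 0.2, 0.3]
grip_width: 0.0871
```

>>> arm_command([
  {"linear":[0,2,0],"rotation":[0,0,0],"grip":0},
  {"linear":[0,5,0],"rotation":[0,0,0],"grip":0},
  {"linear":[0,7.5,0],"rotation":[0,0,0],"grip":0},
  {"linear":[0,9,0],"rotation":[0,0,0],"grip":0},
  {"linear":[0,9.6,0],"rotation":[0,0,0],"grip":0},
  {"linear":[0,9.7,0],"rotation":[0,0,0],"grip":0},
  {"linear":[0,9.7,0],"rotation":[0,0,0],"grip":0.3},
  {"linear":[0,9.7,0],"rotation":[0,0,0],"grip":0.4},
])

```text
clock: 10.2
position: [0.4746, -0.0071, 0.0851]
tcp_rot: [-1.21, -1.211, 1.209]
force: [-0.2, 0.2, 0.0]
grip_width: 0.0799
```

>>> arm_command([
  {"linear":[0,0,0],"rotation":[0,0,0],"grip":0.45},
  {"linear":[0,0,0],"rotation":[0,0,0],"grip":0.6},
  {"linear":[0,0,0],"rotation":[0,0,0],"grip":1},
  {"linear":[0,0,0],"rotation":[0,0,0],"grip":1},
  {"linear":[0,0,0],"rotation":[0,0,0],"grip":1},
  {"linear":[0,0,0],"rotation":[0,0,0],"grip":1},
  {"linear":[0,0,0],"rotation":[0,0,0],"grip":1},
  {"linear":[0,0,0],"rotation":[0,0,0],"grip":1},
])

```text
clock: 10.87
position: [0.4737, -0.0066, 0.0847]
tcp_rot: [-1.209, -1.21, 1.21]
force: [-0.0, -1.0, 1.9]
grip_width: 0.0427
```

>>> arm_command([
  {"linear":[0,-0.5,0],"rotation":[0,0,0],"grip":1},
  {"linear":[0,-2,0],"rotation":[0,0,0],"grip":1},
  {"linear":[0,-4,0],"rotation":[0,0,0],"grip":1},
  {"linear":[0,-5.5,0],"rotation":[0,0,0],"grip":1},
  {"linear":[0,-6,0],"rotation":[0,0,0],"grip":1},
  {"linear":[0,-6,0],"rotation":[0,0,0],"grip":1},
])

```text
clock: 11.37
position: [0.4744, -0.0065, 0.1457]
tcp_rot: [-1.21, -1.213, 1.209]
force: [0.1, -0.5, -0.6]
grip_width: 0.0426
```

>>> arm_command([
  {"linear":[2,0,-1.8],"rotation":[0,0,0],"grip":1},
  {"linear":[5,0,-4.4],"rotation":[0,0,0],"grip":1},
  {"linear":[8,0,-7.1],"rotation":[0,0,0],"grip":1},
  {"linear":[11,0,-9.7],"rotation":[0,0,0],"grip":1},
  {"linear":[14,0,-12.4],"rotation":[0,0,0],"grip":1},
  {"linear":[16,0,-14.2],"rotation":[0,0,0],"grip":1},
  {"linear":[16.5,0,-14.6],"rotation":[0,0,0],"grip":1},
  {"linear":[16.5,0,-14.6],"rotation":[0,0,0],"grip":1},
])

```text
clock: 12.03
position: [0.6192, 0.1611, 0.1424]
tcp_rot: [-1.205, -1.211, 1.214]
force: [0.1, -0.5, -0.7]
grip_width: 0.0426
```

>>> arm_command([
  {"linear":[0,1.5,0],"rotation":[0,0,0],"grip":1},
  {"linear":[0,4,0],"rotation":[0,0,0],"grip":1},
  {"linear":[0,6,0],"rotation":[0,0,0],"grip":1},
  {"linear":[0,7,0],"rotation":[0,0,0],"grip":1},
  {"linear":[0,7.2,0],"rotation":[0,0,0],"grip":1},
  {"linear":[0,7.2,0],"rotation":[0,0,0],"grip":1},
])

```text
clock: 12.53
position: [0.6186, 0.1574, 0.0719]
tcp_rot: [-1.208, -1.208, 1.211]
force: [0.6, -0.7, -0.8]
grip_width: 0.0429
```

```bash
python3 - <<'E'
from h import *
P,M,s=tool(); print(P,s['grip_width'],s['force'],s['joint_positions'])
p=snapshot('wrist');q=snapshot('scene')
c=cv2.resize(q['pixels'][190:340,200:465],None,fx=2,fy=2,interpolation=cv2.INTER_CUBIC)
c=cv2.copyMakeBorder(c,0,180,0,0,cv2.BORDER_CONSTANT)
cv2.imwrite('pics/w4.png',np.hstack([p['pixels'][:,190:450],c])[:,:,::-1])
E
```

```text
[0.61856328 0.15744139 0.07194743] 0.042885163828867624 [ 0.62190139 -0.70896147 -0.84804281] [-0.43695312  0.56860017  0.16936415  1.76611438 -0.12411708  0.81919167
  1.3624011 ]
```

View pics/w4.png

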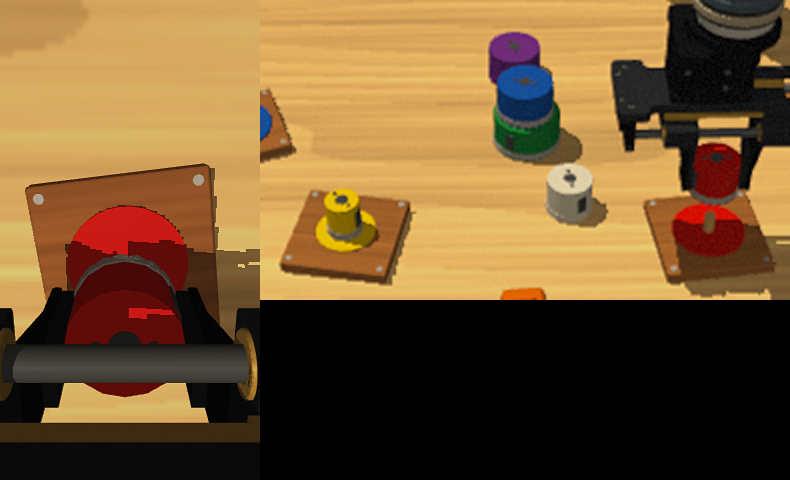

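Picture 8: yellow stands flat and centred on its disc. Red is held over its own dowel, and blue and green are still stacked. Lowering red.

>>> arm_command([
  {"linear":[0,1.5,0],"rotation":[0,0,0],"grip":1},
  {"linear":[0,3,0],"rotation":[0,0,0],"grip":1},
  {"linear":[0,4,0],"rotation":[0,0,0],"grip":1},
  {"linear":[0,4.5,0],"rotation":[0,0,0],"grip":1},
  {"linear":[0,4.7,0],"rotation":[0,0,0],"grip":1},
  {"linear":[0,4.8,0],"rotation":[0,0,0],"grip":1},
  {"linear":[0,4.9,0],"rotation":[0,0,0],"grip":1},
  {"linear":[0,4.9,0],"rotation":[0,0,0],"grip":1},
])

```text
clock: 13.3
position: [0.6198, 0.1587, 0.0241]
tcp_rot: [-1.209, -1.211, 1.21]
force: [-0.7, 0.0, -1.2]
grip_width: 0.0426
```

>>> arm_command([
  {"linear":[0,0.05,0],"rotation":[0,0,0],"grip":1},
  {"linear":[0,0.1,0],"rotation":[0,0,0],"grip":1},
  {"linear":[0,0.15,0],"rotation":[0,0,0],"grip":1},
  {"linear":[0,0.15,0],"rotation":[0,0,0],"grip":1},
])

```text
clock: 13.63
position: [0.6196, 0.1587, 0.0228]
tcp_rot: [-1.209, -1.211, 1.21]
force: [-1.5, -0.2, 4.6]
grip_width: 0.0428
```

>>> arm_command([
  {"linear":[0,0,0],"rotation":[0,0,0],"grip":0.45},
  {"linear":[0,0,0],"rotation":[0,0,0],"grip":0.35},
  {"linear":[0,0,0],"rotation":[0,0,0],"grip":0.2},
  {"linear":[0,0,0],"rotation":[0,0,0],"grip":0},
  {"linear":[0,0,0],"rotation":[0,0,0],"grip":0},
  {"linear":[0,0,0],"rotation":[0,0,0],"grip":0},
  {"linear":[0,0,0],"rotation":[0,0,0],"grip":0},
  {"linear":[0,0,0],"rotation":[0,0,0],"grip":0},
])

```text
clock: 14.3
position: [0.6193, 0.1586, 0.022]
tcp_rot: [-1.208, -1.21, 1.21]
force: [-0.1, -0.3, -0.1]
grip_width: 0.0838
```

>>> arm_command([
  {"linear":[0,-1,0],"rotation":[0,0,0],"grip":0},
  {"linear":[0,-4,0],"rotation":[0,0,0],"grip":0},
  {"linear":[0,-8,0],"rotation":[0,0,0],"grip":0},
  {"linear":[0,-11,0],"rotation":[0,0,0],"grip":0},
  {"linear":[0,-12,0],"rotation":[0,0,0],"grip":0},
  {"linear":[0,-12,0],"rotation":[0,0,0],"grip":0},
])

```text
clock: 14.8
position: [0.6217, 0.1591, 0.1464]
tcp_rot: [-1.212, -1.217, 1.205]
force: [-0.2, -0.1, -0.7]
grip_width: 0.087
```

```bash
python3 - <<'E'
from h import *
P,M,s=tool(); print(P,s['grip_width'],s['force'])
p=snapshot('top')
for c,z in(('blue',.076),('green',.038)):
    for e in spotter.cut_out(p,'saw_'+c)[:2]:
        k=cmask(p,c,e['mask'],100)
        if k.sum()>30: u,v,st=hull_c(k);print(c,e['confidence'],e['bbox'],[u,v],st,ray(p,u,v,z))
E
```

```text
[0.62166174 0.15908473 0.14637758] 0.08696072625404169 [-0.18197912 -0.08217137 -0.69206573]
blue 0.67 [292.3, 260.6, 323.7, 290.2] [306.6733230926779, 273.0299539170507] [292 259  30  29 656] [ 0.47257989 -0.00744882]
green 0.65 [291.0, 256.8, 321.1, 288.1] [302.4012651265126, 271.59460946094606] [290 256  27  34 102] [0.47461435 0.00131586]
```

>>> arm_command([
  {"linear":[-4,0,3.5],"rotation":[0,0,0],"grip":0},
  {"linear":[-7,0,6.2],"rotation":[0,0,0],"grip":0},
  {"linear":[-10,0,8.9],"rotation":[0,0,0],"grip":0},
  {"linear":[-13,0,11.5],"rotation":[0,0,0],"grip":0},
  {"linear":[-15.5,0,13.7],"rotation":[0,0,0],"grip":0},
  {"linear":[-16.6,0,14.7],"rotation":[0,0,0],"grip":0},
  {"linear":[-16.6,0,14.7],"rotation":[0,0,0],"grip":0},
  {"linear":[-16.6,0,14.7],"rotation":[0,0,0],"grip":0},
])

```text
clock: 15.62
position: [0.4719, -0.0077, 0.1411]
tcp_rot: [-1.208, -1.208, 1.21]
force: [0.3, 0.8, -0.7]
grip_width: 0.0869
```

>>> arm_command([
  {"linear":[0,2,0],"rotation":[0,0,0],"grip":0},
  {"linear":[0,5,0],"rotation":[0,0,0],"grip":0},
  {"linear":[0,7.5,0],"rotation":[0,0,0],"grip":0},
  {"linear":[0,9,0],"rotation":[0,0,0],"grip":0},
  {"linear":[0,9.5,0],"rotation":[0,0,0],"grip":0},
  {"linear":[0,9.55,0],"rotation":[0,0,0],"grip":0},
  {"linear":[0,9.55,0],"rotation":[0,0,0],"grip":0.2},
  {"linear":[0,9.55,0],"rotation":[0,0,0],"grip":0.3},
])

```text
clock: 16.28
position: [0.4738, -0.0071, 0.0472]
tcp_rot: [-1.209, -1.212, 1.21]
force: [-1.1, 0.7, 0.1]
grip_width: 0.0799
```

>>> arm_command([
  {"linear":[0,0,0],"rotation":[0,0,0],"grip":0.35},
  {"linear":[0,0,0],"rotation":[0,0,0],"grip":0.5},
  {"linear":[0,0,0],"rotation":[0,0,0],"grip":1},
  {"linear":[0,0,0],"rotation":[0,0,0],"grip":1},
  {"linear":[0,0,0],"rotation":[0,0,0],"grip":1},
  {"linear":[0,0,0],"rotation":[0,0,0],"grip":1},
  {"linear":[0,0,0],"rotation":[0,0,0],"grip":1},
  {"linear":[0,0,0],"rotation":[0,0,0],"grip":1},
])

```text
clock: 16.95
position: [0.473, -0.0077, 0.047]
tcp_rot: [-1.209, -1.211, 1.21]
force: [-1.1, 0.7, 5.8]
grip_width: 0.056
```

>>> arm_command([
  {"linear":[0,-0.5,0],"rotation":[0,0,0],"grip":1},
  {"linear":[0,-2,0],"rotation":[0,0,0],"grip":1},
  {"linear":[0,-4,0],"rotation":[0,0,0],"grip":1},
  {"linear":[0,-5.5,0],"rotation":[0,0,0],"grip":1},
  {"linear":[0,-6,0],"rotation":[0,0,0],"grip":1},
  {"linear":[0,-6,0],"rotation":[0,0,0],"grip":1},
])

```text
clock: 17.45
position: [0.4732, -0.0075, 0.1075]
tcp_rot: [-1.21, -1.212, 1.209]
force: [0.3, 0.0, -2.3]
grip_width: 0.0561
```

>>> arm_command([
  {"linear":[-2,0,0.1],"rotation":[0,0,0],"grip":1},
  {"linear":[-5.5,0,0.3],"rotation":[0,0,0],"grip":1},
  {"linear":[-9,0,0.5],"rotation":[0,0,0],"grip":1},
  {"linear":[-12.5,0,0.7],"rotation":[0,0,0],"grip":1},
  {"linear":[-16,0,0.9],"rotation":[0,0,0],"grip":1},
  {"linear":[-19.5,0,1],"rotation":[0,0,0],"grip":1},
  {"linear":[-23,0,1.1],"rotation":[0,0,0],"grip":1},
  {"linear":[-26.2,0,1.2],"rotation":[0,0,0],"grip":1},
])

```text
clock: 18.12
position: [0.4596, -0.2714, 0.1051]
tcp_rot: [-1.207, -1.208, 1.21]
force: [-0.1, -0.2, -1.8]
grip_width: 0.0563
```

>>> arm_command([
  {"linear":[-2.5,0,0.1],"rotation":[0,0,0],"grip":1},
  {"linear":[-4,0,0.2],"rotation":[0,0,0],"grip":1},
  {"linear":[-4,0,0.2],"rotation":[0,0,0],"grip":1},
  {"linear":[-4,1.5,0.2],"rotation":[0,0,0],"grip":1},
  {"linear":[-4,3,0.2],"rotation":[0,0,0],"grip":1},
  {"linear":[-4,3.4,0.2],"rotation":[0,0,0],"grip":1},
  {"linear":[-4,3.4,0.2],"rotation":[0,0,0],"grip":1},
])

```text
clock: 18.7
position: [0.4577, -0.3077, 0.0705]
tcp_rot: [-1.203, -1.209, 1.211]
force: [-0.4, -1.1, -1.9]
grip_width: 0.0563
```

```bash
python3 - <<'E'
from h import *
P,M,s=tool(); print(P,np.round(M,3),s['grip_width'],s['force'],s['joint_positions'])
p=snapshot('wrist');q=snapshot('scene')
c=cv2.resize(q['pixels'][180:330,130:395],None,fx=2,fy=2,interpolation=cv2.INTER_CUBIC)
c=cv2.copyMakeBorder(c,0,180,0,0,cv2.BORDER_CONSTANT)
cv2.imwrite('pics/w5.png',np.hstack([p['pixels'][:,190:450],c])[:,:,::-1])
E
```

```text
[ 0.45773717 -0.30774187  0.07045358] [[-0.003 -0.004 -1.   ]
 [ 1.     0.003 -0.003]
 [ 0.003 -1.     0.004]] 0.05631079614066792 [-0.38068411 -1.09767893 -1.9489592 ] [ 0.28759514  0.46551818  0.29432264  1.97926116 -0.19700446  0.72896724
  2.27386668]
```

View pics/w5.png

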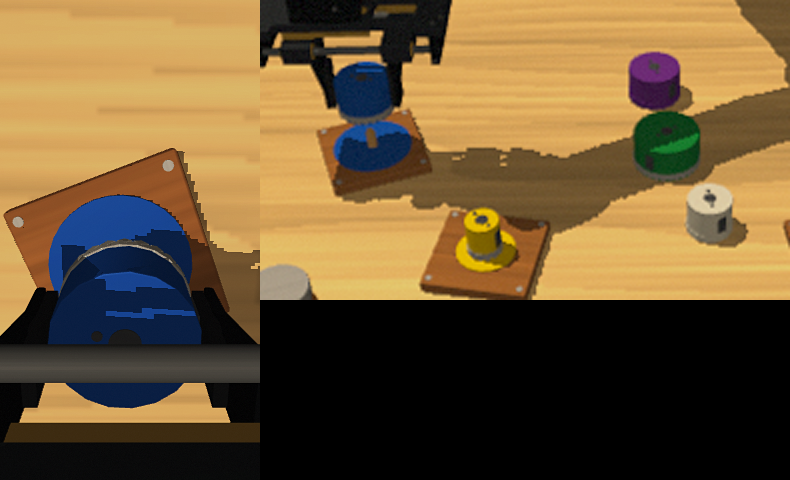

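Picture 9: blue is over its dowel, with the disc at column 120 and the saw at 125 (about 2 mm apart). Green stands alone and upright. Lowering.

>>> arm_command([
  {"linear":[0,1.5,0],"rotation":[0,0,0],"grip":1},
  {"linear":[0,3,0],"rotation":[0,0,0],"grip":1},
  {"linear":[0,4,0],"rotation":[0,0,0],"grip":1},
  {"linear":[0,4.5,0],"rotation":[0,0,0],"grip":1},
  {"linear":[0,4.7,0],"rotation":[0,0,0],"grip":1},
  {"linear":[0,4.8,0],"rotation":[0,0,0],"grip":1},
  {"linear":[0,4.9,0],"rotation":[0,0,0],"grip":1},
  {"linear":[0,4.9,0],"rotation":[0,0,0],"grip":1},
])

```text
clock: 19.47
position: [0.4594, -0.3099, 0.024]
tcp_rot: [-1.209, -1.211, 1.21]
force: [-0.5, -0.1, -1.7]
grip_width: 0.0559
```

>>> arm_command([
  {"linear":[0,0.05,0],"rotation":[0,0,0],"grip":1},
  {"linear":[0,0.1,0],"rotation":[0,0,0],"grip":1},
  {"linear":[0,0.15,0],"rotation":[0,0,0],"grip":1},
  {"linear":[0,0.15,0],"rotation":[0,0,0],"grip":1},
])

```text
clock: 19.8
position: [0.4594, -0.3098, 0.0231]
tcp_rot: [-1.209, -1.211, 1.21]
force: [-2.2, 1.4, 5.8]
grip_width: 0.0561
```

>>> arm_command([
  {"linear":[0,0,0],"rotation":[0,0,0],"grip":0.3},
  {"linear":[0,0,0],"rotation":[0,0,0],"grip":0.2},
  {"linear":[0,0,0],"rotation":[0,0,0],"grip":0.1},
  {"linear":[0,0,0],"rotation":[0,0,0],"grip":0},
  {"linear":[0,0,0],"rotation":[0,0,0],"grip":0},
  {"linear":[0,0,0],"rotation":[0,0,0],"grip":0},
  {"linear":[0,0,0],"rotation":[0,0,0],"grip":0},
])

```text
clock: 20.38
position: [0.459, -0.3096, 0.0219]
tcp_rot: [-1.208, -1.21, 1.21]
force: [0.6, 0.2, 0.0]
grip_width: 0.0856
```

>>> arm_command([
  {"linear":[0,-1,0],"rotation":[0,0,0],"grip":0},
  {"linear":[0,-4,0],"rotation":[0,0,0],"grip":0},
  {"linear":[0,-7,0],"rotation":[0,0,0],"grip":0},
  {"linear":[0,-9,0],"rotation":[0,0,0],"grip":0},
  {"linear":[0,-9,0],"rotation":[0,0,0],"grip":0},
])

```text
clock: 20.8
position: [0.4616, -0.3117, 0.1171]
tcp_rot: [-1.218, -1.214, 1.209]
force: [-0.1, 0.1, 0.1]
grip_width: 0.0873
```

```bash
python3 - <<'E'
from h import *
P,M,s=tool(); print(P,s['grip_width'],s['force'])
p=snapshot('top')
for c,z in(('green',.038),):
    for e in spotter.cut_out(p,'saw_'+c)[:2]:
        k=cmask(p,c,e['mask'],100); b=e['bbox']; print(e['confidence'],b)
        if k.sum()>30: u,v,st=hull_c(k);print(c,[u,v],st,ray(p,u,v,z),ray(p,(b[0]+b[2])/2,(b[1]+b[3])/2,z))
E
```

```text
[ 0.46164232 -0.31165334  0.11709975] 0.08730791596582808 [-0.13255671  0.10341191  0.06408753]
0.67 [294.5, 254.6, 323.0, 291.8]
green [306.02024371069183, 272.5625] [290 256  33  34 858] [ 0.47259863 -0.00573016] [ 0.47125916 -0.01104704]
0.64 [383.2, 193.7, 400.0, 210.1]
```

>>> arm_command([
  {"linear":[4,0,-0.2],"rotation":[0,0,0],"grip":0},
  {"linear":[8,0,-0.4],"rotation":[0,0,0],"grip":0},
  {"linear":[12,0,-0.6],"rotation":[0,0,0],"grip":0},
  {"linear":[16,0,-0.8],"rotation":[0,0,0],"grip":0},
  {"linear":[20,0,-1],"rotation":[0,0,0],"grip":0},
  {"linear":[24,0,-1.2],"rotation":[0,0,0],"grip":0},
  {"linear":[27,0,-1.3],"rotation":[0,0,0],"grip":0},
  {"linear":[29,0,-1.4],"rotation":[0,0,0],"grip":0},
])

```text
clock: 21.57
position: [0.4713, -0.0157, 0.1109]
tcp_rot: [-1.203, -1.212, 1.214]
force: [1.1, 0.3, -1.8]
grip_width: 0.087
```

>>> arm_command([
  {"linear":[1.35,0,0],"rotation":[0,0,0],"grip":0},
  {"linear":[1.35,0,0],"rotation":[0,0,0],"grip":0},
  {"linear":[1.35,0,0],"rotation":[0,0,0],"grip":0},
  {"linear":[1.35,2,0],"rotation":[0,0,0],"grip":0},
  {"linear":[1.35,4,0],"rotation":[0,0,0],"grip":0},
  {"linear":[1.35,5,0],"rotation":[0,0,0],"grip":0},
  {"linear":[1.35,5,0],"rotation":[0,0,0],"grip":0},
])

```text
clock: 22.15
position: [0.4705, -0.0077, 0.0599]
tcp_rot: [-1.207, -1.204, 1.212]
force: [0.2, 0.0, -0.5]
grip_width: 0.087
```

```bash
python3 - <<'E'
from h import *
P,M,s=tool(); print(P,s['grip_width'],s['force'])
p=snapshot('wrist'); q=snapshot('scene')
c=cv2.resize(q['pixels'][180:330,180:445],None,fx=2,fy=2,interpolation=cv2.INTER_CUBIC)
c=cv2.copyMakeBorder(c,0,180,0,0,cv2.BORDER_CONSTANT)
cv2.imwrite('pics/w6.png',np.hstack([p['pixels'][:,190:450],c])[:,:,::-1])
E
```

```text
[ 0.47048354 -0.00773258  0.05989505] 0.08704359507427324 [ 0.17017489  0.0056499  -0.48600621]
```

View pics/w6.png

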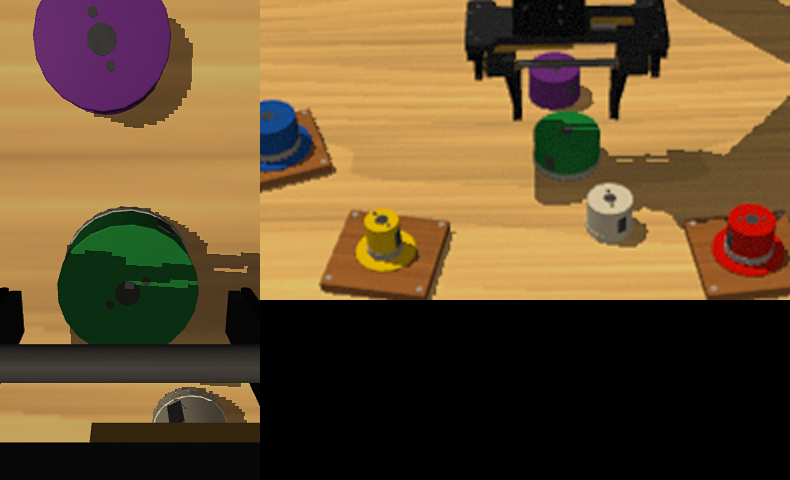

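Picture 10: green is centred between the open fingers, at column 128 against 124. Blue, yellow and red all sit flat on their discs. I'll take green.

>>> arm_command([
  {"linear":[0.1,1.5,0],"rotation":[0,0,0],"grip":0},
  {"linear":[0.1,3,0],"rotation":[0,0,0],"grip":0},
  {"linear":[0.1,4.3,0],"rotation":[0,0,0],"grip":0},
  {"linear":[0.1,5,0],"rotation":[0,0,0],"grip":0},
  {"linear":[0.1,5.2,0],"rotation":[0,0,0],"grip":0},
  {"linear":[0.1,5.2,0],"rotation":[0,0,0],"grip":0.1},
  {"linear":[0.1,5.2,0],"rotation":[0,0,0],"grip":0.2},
  {"linear":[0.1,5.2,0],"rotation":[0,0,0],"grip":0.3},
])

```text
clock: 22.92
position: [0.4733, -0.0052, 0.0108]
tcp_rot: [-1.21, -1.212, 1.209]
force: [-0.2, -0.0, -0.7]
grip_width: 0.0743
```

>>> arm_command([
  {"linear":[0,0,0],"rotation":[0,0,0],"grip":0.5},
  {"linear":[0,0,0],"rotation":[0,0,0],"grip":1},
  {"linear":[0,0,0],"rotation":[0,0,0],"grip":1},
  {"linear":[0,0,0],"rotation":[0,0,0],"grip":1},
  {"linear":[0,0,0],"rotation":[0,0,0],"grip":1},
  {"linear":[0,0,0],"rotation":[0,0,0],"grip":1},
])

```text
clock: 23.42
position: [0.4731, -0.0053, 0.0107]
tcp_rot: [-1.21, -1.211, 1.209]
force: [-0.8, -1.2, 6.5]
grip_width: 0.0663
```

>>> arm_command([
  {"linear":[0,-0.5,0],"rotation":[0,0,0],"grip":1},
  {"linear":[0,-2,0],"rotation":[0,0,0],"grip":1},
  {"linear":[0,-4.5,0],"rotation":[0,0,0],"grip":1},
  {"linear":[0,-7,0],"rotation":[0,0,0],"grip":1},
  {"linear":[0,-8.5,0],"rotation":[0,0,0],"grip":1},
  {"linear":[0,-9,0],"rotation":[0,0,0],"grip":1},
  {"linear":[0,-9,0],"rotation":[0,0,0],"grip":1},
])

```text
clock: 24.0
position: [0.473, -0.0049, 0.101]
tcp_rot: [-1.209, -1.212, 1.209]
force: [0.1, 0.2, -1.6]
grip_width: 0.066
```

>>> arm_command([
  {"linear":[2,0,0.2],"rotation":[0,0,0],"grip":1},
  {"linear":[5.5,0,0.5],"rotation":[0,0,0],"grip":1},
  {"linear":[9,0,0.8],"rotation":[0,0,0],"grip":1},
  {"linear":[12.5,0,1.1],"rotation":[0,0,0],"grip":1},
  {"linear":[16,0,1.4],"rotation":[0,0,0],"grip":1},
  {"linear":[19.5,0,1.7],"rotation":[0,0,0],"grip":1},
  {"linear":[23,0,2],"rotation":[0,0,0],"grip":1},
  {"linear":[26.4,0,2.3],"rotation":[0,0,0],"grip":1},
])

```text
clock: 24.67
position: [0.4475, 0.2601, 0.0983]
tcp_rot: [-1.207, -1.208, 1.213]
force: [0.3, -0.6, -2.6]
grip_width: 0.0664
```

>>> arm_command([
  {"linear":[3,0,0.3],"rotation":[0,0,0],"grip":1},
  {"linear":[5,0,0.5],"rotation":[0,0,0],"grip":1},
  {"linear":[6,0,0.6],"rotation":[0,0,0],"grip":1},
  {"linear":[6,0,0.6],"rotation":[0,0,0],"grip":1},
  {"linear":[6,1,0.6],"rotation":[0,0,0],"grip":1},
  {"linear":[6,2.3,0.6],"rotation":[0,0,0],"grip":1},
  {"linear":[6,2.6,0.6],"rotation":[0,0,0],"grip":1},
  {"linear":[6,2.6,0.6],"rotation":[0,0,0],"grip":1},
])

```text
clock: 25.33
position: [0.4426, 0.3158, 0.0723]
tcp_rot: [-1.21, -1.204, 1.212]
force: [0.4, -0.6, -2.3]
grip_width: 0.0663
```

```bash
python3 - <<'E'
from h import *
P,M,s=tool(); print(P,np.round(M,3),s['grip_width'],s['force'],s['joint_positions'])
p=snapshot('wrist'); q=snapshot('scene')
c=cv2.resize(q['pixels'][180:330,300:565],None,fx=2,fy=2,interpolation=cv2.INTER_CUBIC)
c=cv2.copyMakeBorder(c,0,180,0,0,cv2.BORDER_CONSTANT)
cv2.imwrite('pics/w7.png',np.hstack([p['pixels'][:,190:450],c])[:,:,::-1])
E
```

```text
[0.44256166 0.31581693 0.07231405] [[ 0.001 -0.003 -1.   ]
 [ 1.    -0.003  0.001]
 [-0.003 -1.     0.003]] 0.066254325305479 [ 0.38189139 -0.5719164  -2.26840235] [-0.79819651  0.44199497  0.12781119  1.98922888 -0.08159396  0.71955798
  0.94846546]
```

View pics/w7.png

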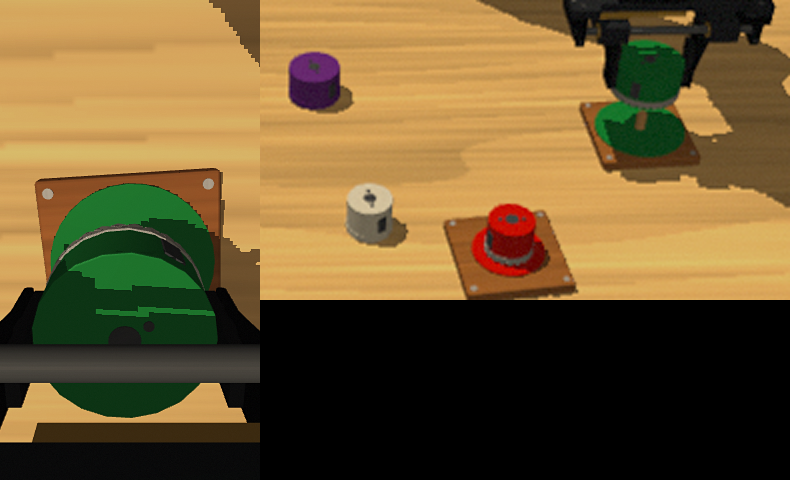

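Picture 11: green is over its dowel. The disc is about 6 px to the right because the tool still lags by about 3 mm. Red sits flat. Lowering green.

>>> arm_command([
  {"linear":[0,1.5,0],"rotation":[0,0,0],"grip":1},
  {"linear":[0,3,0],"rotation":[0,0,0],"grip":1},
  {"linear":[0,4,0],"rotation":[0,0,0],"grip":1},
  {"linear":[0,4.5,0],"rotation":[0,0,0],"grip":1},
  {"linear":[0,4.7,0],"rotation":[0,0,0],"grip":1},
  {"linear":[0,4.8,0],"rotation":[0,0,0],"grip":1},
  {"linear":[0,4.9,0],"rotation":[0,0,0],"grip":1},
  {"linear":[0,4.9,0],"rotation":[0,0,0],"grip":1},
])

```text
clock: 26.1
position: [0.4434, 0.3191, 0.0255]
tcp_rot: [-1.208, -1.211, 1.209]
force: [-0.3, 0.4, -2.6]
grip_width: 0.066
```

>>> arm_command([
  {"linear":[0,0.05,0],"rotation":[0,0,0],"grip":1},
  {"linear":[0,0.1,0],"rotation":[0,0,0],"grip":1},
  {"linear":[0,0.15,0],"rotation":[0,0,0],"grip":1},
  {"linear":[0,0.15,0],"rotation":[0,0,0],"grip":1},
])

```text
clock: 26.43
position: [0.4434, 0.3191, 0.0247]
tcp_rot: [-1.208, -1.211, 1.209]
force: [-2.7, 0.6, 6.7]
grip_width: 0.066
```

Contact. Releasing, then rising clear and checking.

>>> arm_command([
  {"linear":[0,0,0],"rotation":[0,0,0],"grip":0.2},
  {"linear":[0,0,0],"rotation":[0,0,0],"grip":0.1},
  {"linear":[0,0,0],"rotation":[0,0,0],"grip":0},
  {"linear":[0,0,0],"rotation":[0,0,0],"grip":0},
  {"linear":[0,0,0],"rotation":[0,0,0],"grip":0},
  {"linear":[0,0,0],"rotation":[0,0,0],"grip":0},
  {"linear":[0,0,0],"rotation":[0,0,0],"grip":0},
])

```text
clock: 27.02
position: [0.4431, 0.3189, 0.0235]
tcp_rot: [-1.208, -1.21, 1.21]
force: [0.3, -0.1, -0.0]
grip_width: 0.0865
```

>>> arm_command([
  {"linear":[0,-1,0],"rotation":[0,0,0],"grip":0},
  {"linear":[0,-4,0],"rotation":[0,0,0],"grip":0},
  {"linear":[0,-8,0],"rotation":[0,0,0],"grip":0},
  {"linear":[0,-12,0],"rotation":[0,0,0],"grip":0},
  {"linear":[4,-14,0],"rotation":[0,0,0],"grip":0},
  {"linear":[8,-14,0],"rotation":[0,0,0],"grip":0},
  {"linear":[12,-14,0],"rotation":[0,0,0],"grip":0},
  {"linear":[15,-14,0],"rotation":[0,0,0],"grip":0},
])

```text
clock: 27.68
position: [0.4421, 0.473, 0.1656]
tcp_rot: [-1.205, -1.215, 1.208]
force: [0.0, 0.7, -0.0]
grip_width: 0.0868
```

>>> arm_command([
  {"linear":[3,0,0],"rotation":[0,0,0],"grip":0},
  {"linear":[5,0,0],"rotation":[0,0,0],"grip":0},
  {"linear":[5,0,0],"rotation":[0,0,0],"grip":0},
  {"linear":[5,0,0],"rotation":[0,0,0],"grip":0},
  {"linear":[5,0,0],"rotation":[0,0,0],"grip":0},
])

```text
clock: 28.1
position: [0.4432, 0.5176, 0.1638]
tcp_rot: [-1.21, -1.209, 1.21]
force: [0.3, -1.0, 0.0]
grip_width: 0.0872
```

```bash
python3 - <<'E'
from h import *
P,M,s=tool(); print(P,s['grip_width'],s['force'])
p=snapshot('top'); q=snapshot('scene')
for im,n in((p,'top'),(q,'scene')):
    for o in('screw_jar','tape_measure'): print(n,o,[e['bbox'] for e in spotter.cut_out(im,o)[:1]])
cs=[cv2.resize(p['pixels'][b-34:b+34,a-34:a+34],(300,300),interpolation=cv2.INTER_CUBIC) for a,b in((144,290),(223,201),(391,201),(458,277))]
ds=cv2.resize(q['pixels'][220:340,150:530],(600,190),interpolation=cv2.INTER_CUBIC)
cv2.imwrite('pics/fin.png',np.vstack([cv2.resize(np.hstack(cs),(800,200)),cv2.resize(q['pixels'][215:345,150:530],(800,274))])[:,:,::-1])
# saw top centre vs holder
H={'red':(.6195,.1585),'yellow':(.613,-.1795),'green':(.444,.319),'blue':(.4585,-.3097)}
for c in HUE:
    e=[x for x in spotter.cut_out(p,'saw_'+c) if cmask(p,c,x['mask'],100).sum()>50][:1]
    for x in e:
        b=x['bbox']; print(c,round(x['confidence'],2),b,np.round(ray(p,(b[0]+b[2])/2,(b[1]+b[3])/2,.045)-H[c],4))
E
```

```text
[0.4432163  0.5175777  0.16375969] 0.08717145646507142 [ 0.28844754 -1.03696074  0.03749542]
top screw_jar [[452.2, 131.3, 493.5, 167.7]]
top tape_measure [[296.1, 107.8, 321.3, 156.3]]
scene screw_jar [[120.0, 311.9, 163.1, 364.0]]
scene tape_measure []
red 0.95 [208.7, 187.3, 236.7, 211.1] [-0.0007 -0.0039]
yellow 0.69 [382.3, 192.9, 403.4, 207.1] [-0.0018  0.0016]
green 0.68 [120.7, 273.6, 161.8, 307.1] [ 0.     -0.0045]
blue 0.83 [441.4, 263.9, 481.1, 294.9] [-0.0043  0.0033]
```

View pics/fin.png

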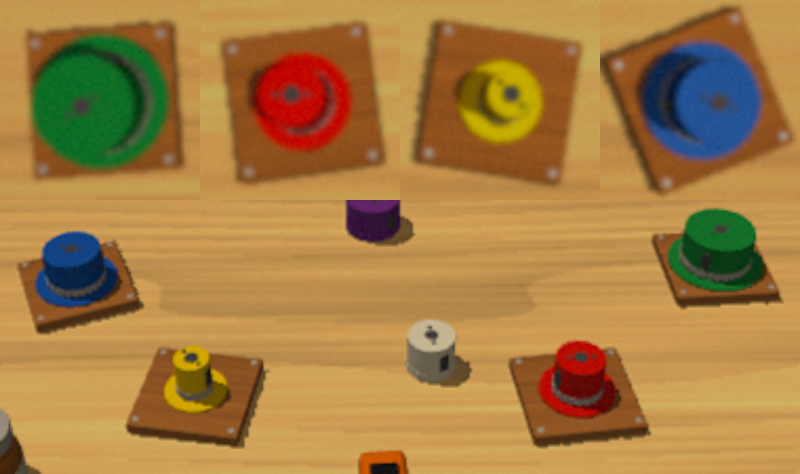

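Picture 12: all four saws stand flat on their own discs with coloured margin around each rim. The bystanders have not moved. Handing in.

```bash
python3 -c "
from rig import r
print(r.sign_off())"
```

```text
the job is handed in; nothing more can be done
None
```

I took the stack apart from the top down (yellow, red, blue, green) and set each saw teeth-down over the dowel of the holder in its own colour. I lowered each one until it just touched, at about 5–7 N, before letting go. I handed the job in at about 28 s on the robot's clock, with the gripper open, raised and clear of everything.

**Saws:** The last pictures show all four upright and flat, with disc showing round each rim. Measured centres were within about 5 mm of the holders in both x and y. Part of that is bias from the side walls showing in the outlines.

**Bystanders:** The jar's outline matches the start to within a few pixels in both cameras. The tape measure matches in the top view. The network missed it in the last scene picture, where its top can still be seen in the same place.

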